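# Slide the loaded rail carriage home

### The arm

A 6-joint arm with a two-finger parallel gripper is mounted at the origin on a cart in front of the work surface, level with it; the furniture and walls round the work are solid. World frame = base frame: x ahead of the robot, y to its left, z up, the work surface at z = 0. Lengths are in mm, angles in degrees, forces in N, time in s.
With the tool pointing down it reaches from about 350 to 975 mm from the base axis. Payload 4.9 kg.
Tool frame: the origin (TCP) lies at the very end of the fingers, on their centre line; the grasp point (between the pads) lies 19 mm behind it (env.tcp_to_grasp is the distance from the TCP to the grasp point, in mm); z points along the fingers, y is the line along which they close (so a half turn about z gives the same grasp; the last joint's range is limited). The gripper opens to 85 mm and grips with 20 to 120 N. Pads are 22 mm wide; open, the fingers measure 114 mm over their backs; the gripper's body (76 mm by 85 mm) begins 54 mm behind the grasp point. The pads swing forward as they close: fully open they stand 13 mm farther back than shut.
Start: joints at [69.442, 3.019, 92.412, -0, 84.569, -6.818], TCP at [148.433, 607.099, 231.304] pointing down, gripper open.
Joint ranges: [-172.51, 172.51], [-57.92, 126.97], [3.15, 148.05], [-58.71, 238.71], [5.1, 150.11], [-179.66, 179.66]. Speed limits (degrees/s): [147.25, 147.25, 180, 180, 180, 180].

### API

Orientations are given as a 3x3 rotation matrix whose columns are the frame's x, y, z axes.
In Python, from bench import env gives the robot as it stands.
- The arm moves only by the tool move_arm, never from a script. Its argument "plan" is a list of rows, each an object of numbers: "dx", "dy", "dz": the shift along the world's x, y, z as a fraction of full scale; "ax", "ay", "az": the turn, a rotation vector about the world's x, y, z as a fraction of full scale. In form: [{"dx": .., "dy": .., "dz": .., "ax": .., "ay": .., "az": ..}, ...]. A call has 1 to 20 rows; each row shifts and turns the commanded pose from where the row before left it; what a row does not reach is not made up. Full scale, the value 1, is 50 mm for a shift and 0.15 rad for a turn. A row lasts 1/8 s, in which the tool goes at most 62.5 mm and 10.7 degrees, less where a joint would pass 70% of its speed; a pose out of reach is approached as far as the arm can. A call with a number of a shift or a turn outside -1 to 1 is refused whole. A call with a gripper value outside its range is refused whole. "claw" is the closure in counts, from 0 (fully open) to 255 (shut), set as the call begins (left out, the last holds). The fingers move at their own pace and stop on an object; "newtons" is the grip in N (left out, the last holds). Time passes only in rows, so rows that do not move let the fingers close. It gives the time, the measured TCP pose, the force, the opening and the grip force at its end, in the units of the state.
- env.state(): the state, without advancing time (a new reading comes with each control period).
- env.camera(name): name is "side" or "top" or "wrist"; returns the picture (480x640x3 uint8, red, green, blue); there is no depth.
- env.camera_params(name): a dict with "intrinsics" (3x3 intrinsics, pixels), "rvec" (rotation vector, rad) and "tvec" (3), from world to camera coordinates, as OpenCV has them; the wrist camera has in their place "hand_eye" (4x4, takes a point from camera to tool coordinates, whose origin is the TCP and whose axes are the flange's). Camera axes: x right, y down, z forward; pixel columns grow to the right and rows downward; lengths in mm; the calibration is good to about 2 mm. A picture is of the moment at which its call begins: read the wrist's pose just before it. camera_params takes no time and is no camera call.
- env.finish_job(): hands the job in; it is judged then, once.
The state is a dict: "time_s": time; "joints": joint angles; "qvel": joint speeds; "effort": joint torques, N m; "position": TCP position; "tool_rot": TCP orientation; "contact_force": force on the tool from outside, world axes, zero at the start; "torque": the same for the moment, N m; "finger_gap": finger opening in mm; "gripper_force": force on a finger pad.
Only numpy, scipy, OpenCV 4.12 (cv2) and the standard library are available. Lean on these libraries where they do the work, as an engineer would, in place of code of your own. Each camera call takes 0.05 s, during which the arm holds its last target. There are 200 camera calls.

### The job

Two wide carriages sit on a short bench rail that has a block at each end. Slide the one that carries the vial along the rail, away from the other carriage, until it is fully home against the end block on its own side. Push it gently and along its centre line, because its short guide jams on the rail when it is pushed off-centre; the vial must stay standing in its pocket, the empty carriage must stay where it is, and let go when you are done.

Things in the scene. Friction and masses are not known exactly. Their poses are not given: they have to be found in the camera images.
- rail: straight aluminium rail fixed on the worktop, T-section, head 40 mm wide, top 22 mm above the worktop. Origin: middle of its length, on the worktop; x along the rail, z up. A grey end block (26 mm along the rail, 70 wide, top 64 mm above the worktop) at either end; the blocks' inner faces are at x = +150 and -150 mm. The carriages start 62 to 76 mm either side of its middle.
- vial_carriage: aluminium carriage on the rail, holding the vial; 50 mm along the rail (x), 120 across (y). Origin: its middle, on the rail's top. Upright plates 120 wide, 4 thick form its ends (outer faces x = +-25 mm), up to 40 mm above the origin: push there. Home: origin at x = +-125 mm of the rail. 0.3-0.6 kg; slides at 1-2 N, jams if the contact lies over 20 mm off its centre line. Cannot lift off.
- empty_carriage: the other carriage, same shape, size, origin and axes, its pocket empty; it starts in the other half of the rail with a gap of 74 to 102 mm between the two. To be left where it is.
- vial: small glass vial with black screw cap, 25 mm across, 52 mm tall, standing loose in the middle of the vial carriage in a pocket 9 mm deep and 28 mm wide; its top is 80 mm above the worktop. Origin at the centre of its underside, z up.
Mind the look-alikes: they are no part of the job. Leave any blue or yellow look-alike of the vial alone.

How it is judged:
By the outcome, as a careful person would: the job done as asked, in the order asked, and still so for the second after the job is handed in, with the robot touching nothing.
It also fails if it takes over 32 s, if anything falls off the work surface, if the arm or the gripper's body presses on something with over 40 N, if the wrist force passes 120 N, or if a joint passes its speed limit or range.

## Working session

There is one attempt and no reset: what is moved stays moved. The work goes in short steps, Python scripts to look and compute and a tool call to move; the robot and the scene stay as the last step left them, time stands still between calls to the robot, and variables do not carry over. Pictures are saved under pics/ and viewed, at most 10 in all, crops included, and the job is handed in when it is done.

Besides the shell and the picture viewer there is one more tool, called after "Call:" as name(argument=value, ...), one argument or row to a line, values as JSON. move_arm: Moves the arm, as the interface text tells. Its arguments: {"type":"object","properties":{"plan":{"type":"array","items":{"type":"object","properties":{"dx":{"type":"number","minimum":-1,"maximum":1},"dy":{"type":"number","minimum":-1,"maximum":1},"dz":{"type":"number","minimum":-1,"maximum":1},"ax":{"type":"number","minimum":-1,"maximum":1},"ay":{"type":"number","minimum":-1,"maximum":1},"az":{"type":"number","minimum":-1,"maximum":1}}}},"claw":{"type":"number"},"newtons":{"type":"number"}},"required":["plan"]}

```bash
mkdir -p pics
python3 - <<'E'
from bench import env
import cv2
for n in("top","side"):
    cv2.imwrite(f"pics/{n}0.png",env.camera(n)[:,:,::-1]); p=env.camera_params(n); print(n,p)
print(env.state())
E
```

```text
top {'intrinsics': array([[526.33174462,   0.        , 325.73393637],
       [  0.        , 526.33174462, 238.74249594],
       [  0.        ,   0.        ,   1.        ]]), 'rvec': array([ 2.15020803, -2.17243096,  0.10850425]), 'tvec': array([ 434.40790258,  404.9842944 , 1016.43651141])}
side {'intrinsics': array([[522.95927781,   0.        , 311.21945985],
       [  0.        , 522.95927781, 237.67835657],
       [  0.        ,   0.        ,   1.        ]]), 'rvec': array([ 0.147703  , -2.69930237,  1.45463374]), 'tvec': array([ 461.08889633, -152.86618204, 1257.92558918])}
{'time_s': 0.1, 'joints': array([ 6.94443241e+01,  3.05408215e+00,  9.24829958e+01, -1.99007193e-04,
        8.45703564e+01, -6.81812933e+00]), 'qvel': array([-0.08926372, -0.01505411, -0.26968686,  0.04005836, -0.1659736 ,
        0.06536254]), 'effort': array([ 2.86731074e-04, -3.94900596e+01, -3.71364713e+01, -1.29167311e-04,
        3.85712789e-03,  9.12400422e-08]), 'position': array([148.22281642, 606.5911667 , 230.19222953]), 'tool_rot': array([[-9.71393716e-01,  2.37473829e-01, -6.55136289e-04],
       [ 2.37474632e-01,  9.71392152e-01, -1.75691220e-03],
       [ 2.19173583e-04, -1.86223172e-03, -9.99998242e-01]]), 'contact_force': array([-0.21057208,  0.28186301, -0.01809382]), 'torque': array([ 0.01475943, -0.02546403,  0.02527346]), 'gripper_force': 0.0, 'finger_gap': 85.59984726222702}
```

View pics/top0.png

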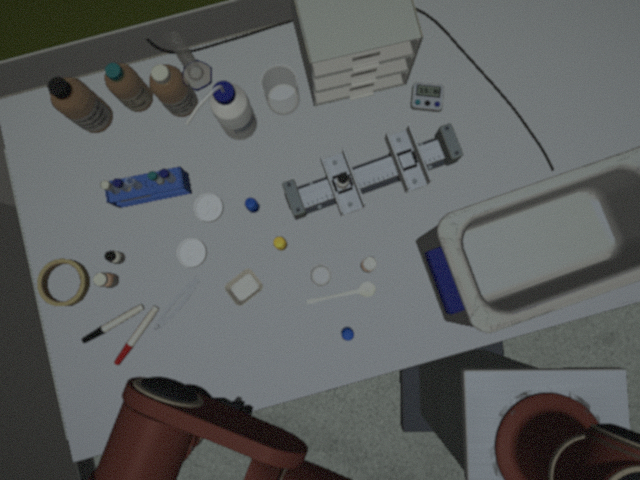

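View pics/side0.png

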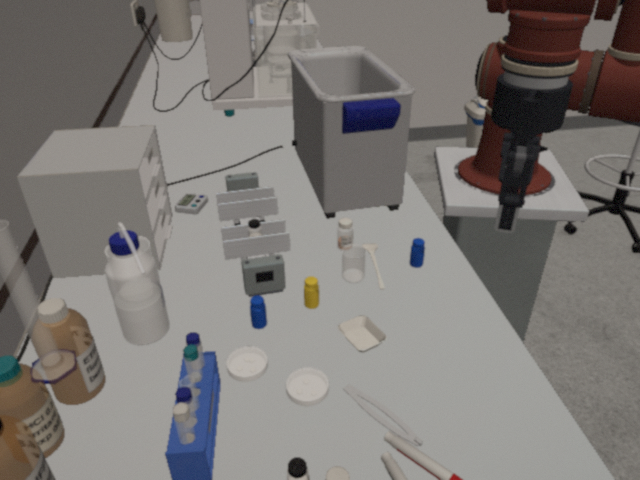

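Run:
```python
import cv2
im=cv2.imread("pics/top0.png")[115:225,275:475]
cv2.imwrite("pics/c.png",cv2.convertScaleAbs(cv2.resize(im,None,fx=4,fy=4,interpolation=cv2.INTER_CUBIC),alpha=1.5))
```

```text
(no output)
```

View pics/c.png

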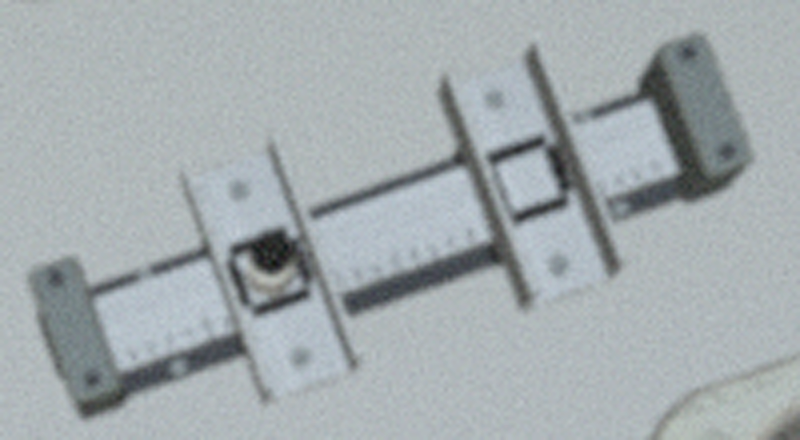

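```bash
cat > h.py <<'E'
import numpy as np,cv2
from bench import env
def ray(n,uv,z):
    p=env.camera_params(n);R=cv2.Rodrigues(p["rvec"])[0];t=p["tvec"]
    d=R.T@np.linalg.inv(p["intrinsics"])@np.array([*uv,1.]);c=-R.T@t
    return c+d*(z-c[2])/d[2]
def crop(a,b,z): return ray("top",(275+(a+.5)/4-.5,115+(b+.5)/4-.5),z)
E
python3 - <<'E'
from h import *
bl=[crop(*q,64) for q in((55,276),(93,379),(688,52),(728,151))]
L=(bl[0]+bl[1])/2;Rr=(bl[2]+bl[3])/2
u=(L-Rr);print(np.array(bl).round(1),L,Rr,np.linalg.norm(u));u/=np.linalg.norm(u);m=(L+Rr)/2
v=np.cross([0,0,1],u)
print("mid",m,"u",u,np.degrees(np.arctan2(u[1],u[0])))
for nme,q in dict(vin=((272,143),(352,365)),vout=((184,176),(266,400)),ein=((445,80),(525,305)),eout=((532,46),(615,272))).items():
    for s in q:
        w=crop(*s,62)-m; print(nme,(w@u).round(1),(w@v).round(1))
w=crop(268,248,80)-m;print("vial",w@u,w@v)
E
```

```text
[[512.5 500.7  64. ]
 [462.2 482.6  64. ]
 [619.5 193.1  64. ]
 [570.1 175.5  64. ]] [487.32303334 491.68355667  64.        ] [594.78925898 184.32535397  64.        ] 325.6041375941586
mid [541.05614616 338.00445532  64.        ] u [-0.33005178  0.94396283  0.        ] 109.27191843953393
vin 42.3 -53.2
vin 43.6 62.3
vout 87.9 -52.4
vout 88.1 64.2
ein -47.5 -53.9
ein -44.6 63.2
eout -93.2 -55.4
eout -90.9 62.9
vial 63.635469027862385 -1.343128846703171
```

The black-capped clear vial stands in the left carriage, cap at top pixel (342,178). The right carriage, at (407,159), has an empty pocket. The blue vials at (251,204) and (347,333) and the yellow one at (280,242) are look-alikes on the table, so the left carriage is the one meant. The crop confirms this. It has to travel about 59 mm along u = (-0.33, 0.94).

I'll go above the middle of the gap with the fingers shut, turned so that a finger corner makes the contact.

Call:
move_arm(
  plan=[
    {"dx": 0.767, "dy": -0.544, "az": -0.433},
    {"dx": 0.767, "dy": -0.544, "az": -0.433},
    {"dx": 0.767, "dy": -0.544, "az": -0.433},
    {"dx": 0.767, "dy": -0.544, "az": -0.433},
    {"dx": 0.767, "dy": -0.544, "az": -0.433},
    {"dx": 0.767, "dy": -0.544, "az": -0.433},
    {"dx": 0.767, "dy": -0.544, "az": -0.433},
    {"dx": 0.767, "dy": -0.544, "az": -0.433},
    {"dx": 0.767, "dy": -0.544, "az": -0.433},
    {"dx": 0.767, "dy": -0.544, "az": -0.433},
    {},
    {},
    {},
  ],
  claw=255,
  newtons=20,
)

```text
invalid input at $.plan[0]: expected keys dx, dy, dz, ax, ay, az
```

Run:
```python
from h import *
s=env.state();w=env.camera("wrist")[:,:,::-1];d=env.camera("side")[:,:,::-1]
print(s["time_s"],s["position"],s["tool_rot"].round(3),s["finger_gap"],s["contact_force"],s["torque"])
p=env.camera_params("wrist");T=p["hand_eye"];K=p["intrinsics"]
R=s["tool_rot"];x=[]
m=np.array([541.06,338.0,0]);u=np.array([-.33005,.94396,0]);v=np.cross([0,0,1],u)
def pr(P):
    q=T[:3,:3].T@(R.T@(P-s["position"])-T[:3,3]);q=K@q;return (q[:2]/q[2]).round(0)
for a in(41,-45):
    for b in(-60,0,60): print(a,b,pr(m+a*u+b*v+[0,0,62]))
cv2.imwrite("pics/w1.png",cv2.convertScaleAbs(w,alpha=1.4));cv2.imwrite("pics/s1.png",cv2.resize(d[60:310,130:430],None,fx=2.4,fy=2.4))
```

```text
0.1 [148.22281642 606.5911667  230.19222953] [[-0.971  0.237 -0.001]
 [ 0.237  0.971 -0.002]
 [ 0.    -0.002 -1.   ]] 85.59984726222702 [-0.21057208  0.28186301 -0.01809382] [ 0.01475943 -0.02546403  0.02527346]
41 -60 [239. 609.]
41 0 [207. 578.]
41 60 [173. 546.]
-45 -60 [182. 635.]
-45 0 [149. 606.]
-45 60 [114. 576.]
```

View pics/w1.png

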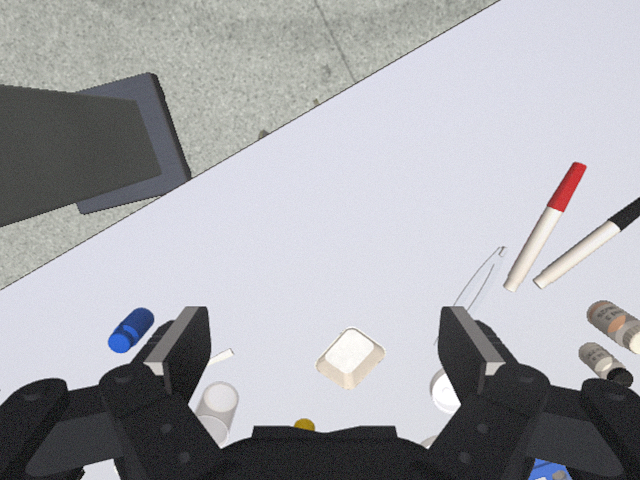

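View pics/s1.png

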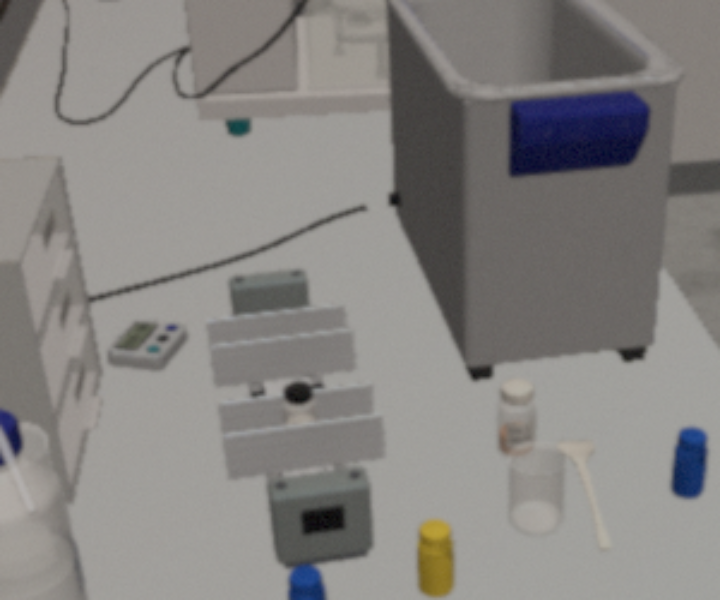

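The move was refused because every row needs all six keys, so these pictures still show the start. The side crop shows the black cap at (298,392) in the near carriage. Before moving I'll check how far the tall bin stands from the arm's line.

Run:
```python
from h import *
def tri(a,b):
    P=[];
    for n,q in(("top",a),("side",b)):
        c=ray(n,q,0);d=ray(n,q,300)-c;P.append((c,d/np.linalg.norm(d)))
    A=sum(np.eye(3)-np.outer(d,d) for c,d in P);bb=sum((np.eye(3)-np.outer(d,d))@c for c,d in P)
    return np.linalg.solve(A,bb).round(1)
S=lambda x,y:(130+x/2.4,60+y/2.4)
print("bin near rim corner",tri((441,215),S(395,0)),tri((478,328),S(468,88)))
print("cap",tri((342,177),S(298,390)))
m=np.array([541.06,338.0,0]);u=np.array([-.33005,.94396,0]);v=np.cross([0,0,1],u)
for q in((226,436),(384,418),(219,405),(372,386),(212,340),(355,333)):
    w=ray("side",S(*q),62)-m;print((w@u).round(1),(w@v).round(1))
```

```text
bin near rim corner [431.5 268.7 330. ] [327.4 215.4 262.6]
cap [520.  397.7  78.8]
87.6 -56.4
91.8 60.8
43.4 -58.2
44.5 60.1
-60.2 -56.2
-42.6 61.1
```

Call:
move_arm(
  plan=[
    {"dx": 0.767, "dy": -0.544, "dz": 0, "ax": 0, "ay": 0, "az": -0.433},
    {"dx": 0.767, "dy": -0.544, "dz": 0, "ax": 0, "ay": 0, "az": -0.433},
    {"dx": 0.767, "dy": -0.544, "dz": 0, "ax": 0, "ay": 0, "az": -0.433},
    {"dx": 0.767, "dy": -0.544, "dz": 0, "ax": 0, "ay": 0, "az": -0.433},
    {"dx": 0.767, "dy": -0.544, "dz": 0, "ax": 0, "ay": 0, "az": -0.433},
  ],
  claw=255,
  newtons=20,
)

```text
time_s: 0.82
position: [341.2, 470.0, 231.1]
tool_rot: [[-0.844, 0.537, -0.0], [0.537, 0.844, -0.0], [0.0, -0.0, -1.0]]
contact_force: [0.7, 0.5, -0.2]
finger_gap: 0.2
gripper_force: 0.0
```

Run:
```python
from h import *
def tri(a,b):
    P=[]
    for n,q in(("top",a),("side",b)):
        c=ray(n,q,0);d=ray(n,q,300)-c;P.append((c,d/np.linalg.norm(d)))
    A=sum(np.eye(3)-np.outer(d,d) for c,d in P);bb=sum((np.eye(3)-np.outer(d,d))@c for c,d in P)
    return np.linalg.solve(A,bb).round(1)
for a,b in (((441,215),(322,98)),((478,328),(411,90))): 
    r=tri(a,b);print(r,"dist left of arm line",(np.cross([532,335],r[:2])/np.hypot(532,335)).round(1))
```

```text
[414.  251.7 261.3] dist left of arm line -7.6
[248.  203.  263.4] dist left of arm line 39.6<stdin>:9: DeprecationWarning: Arrays of 2-dimensional vectors are deprecated. Use arrays of 3-dimensional vectors instead. (deprecated in NumPy 2.0)
```

The bin's rim is at about z = 261, with its near corner at (414,252). The gripper passes about 140 mm from it, and the forearm should pass above it. I'll keep the push height moderate, with the TCP at z of about 42.

Call:
move_arm(
  plan=[
    {"dx": 0.746, "dy": -0.489, "dz": 0, "ax": 0, "ay": 0, "az": -0.433},
    {"dx": 0.746, "dy": -0.489, "dz": 0, "ax": 0, "ay": 0, "az": -0.433},
    {"dx": 0.746, "dy": -0.489, "dz": 0, "ax": 0, "ay": 0, "az": -0.433},
    {"dx": 0.746, "dy": -0.489, "dz": 0, "ax": 0, "ay": 0, "az": -0.433},
    {"dx": 0.746, "dy": -0.489, "dz": 0, "ax": 0, "ay": 0, "az": -0.433},
    {"dx": 0, "dy": 0, "dz": -0.6, "ax": 0, "ay": 0, "az": 0},
    {"dx": 0, "dy": 0, "dz": -0.6, "ax": 0, "ay": 0, "az": 0},
    {"dx": 0, "dy": 0, "dz": -0.6, "ax": 0, "ay": 0, "az": 0},
    {"dx": 0, "dy": 0, "dz": -0.6, "ax": 0, "ay": 0, "az": 0},
    {"dx": 0, "dy": 0, "dz": 0, "ax": 0, "ay": 0, "az": 0},
  ],
)

```text
time_s: 2.08
position: [524.4, 347.7, 107.7]
tool_rot: [[-0.63, 0.777, -0.006], [0.777, 0.63, -0.003], [0.002, -0.007, -1.0]]
contact_force: [0.1, -0.5, 0.3]
finger_gap: 0.0
gripper_force: 0.0
```

Run:
```python
from h import *
s=env.state();d=env.camera("side")[:,:,::-1]
print(s["time_s"],s["position"],s["tool_rot"].round(3),s["joints"].round(1),s["contact_force"],s["torque"])
cv2.imwrite("pics/s2.png",cv2.resize(d[0:300,130:530],None,fx=2,fy=2))
```

```text
2.075 [524.44672179 347.68766048 107.68201775] [[-0.63   0.777 -0.006]
 [ 0.777  0.63  -0.003]
 [ 0.002 -0.007 -1.   ]] [ 26.8   9.7  97.4   0.   73.3 -12.3] [ 0.06721371 -0.50237065  0.34227359] [-0.00934875 -0.01009811  0.00353173]
```

View pics/s2.png

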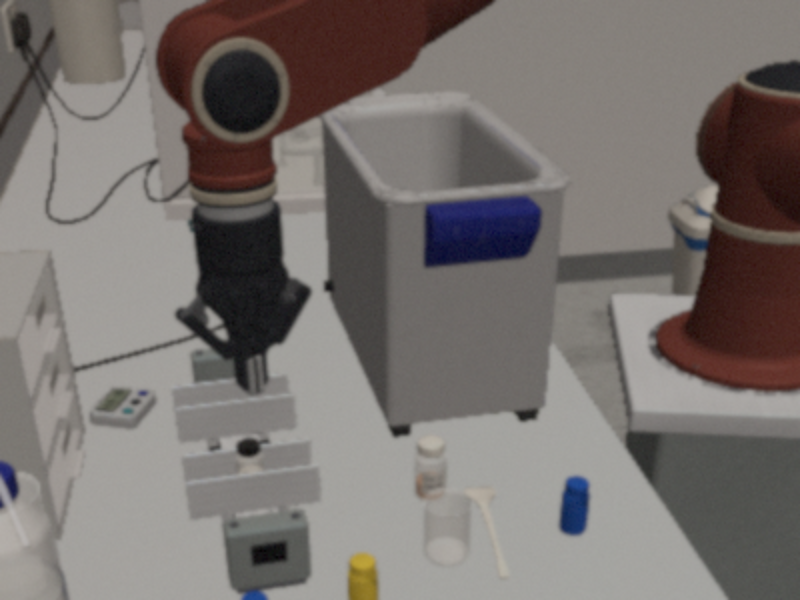

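Run:
```python
from h import *
p=env.camera_params("side")
a=np.radians(26.8);e=np.array([np.cos(a),np.sin(a),0]);n=np.array([-np.sin(a),np.cos(a),0])
f=lambda x,y:(130+x/2,y/2)
for off in(0,40,73):
    for q in((240,90),(290,130),(420,72),(490,0)):
        c=ray("side",f(*q),0);d=ray("side",f(*q),300)-c
        P=c+d*(off-c@n)/(d@n);print(off,q,"r",(P@e).round(),"z",P[2].round())
for q in((414,252),(248,203)):print("bin",np.dot(q,e[:2]).round(),np.dot(q,n[:2]).round())
```

```text
0 (240, 90) r 596.0 z 356.0
0 (290, 130) r 553.0 z 318.0
0 (420, 72) r 429.0 z 356.0
0 (490, 0) r 362.0 z 411.0
40 (240, 90) r 605.0 z 366.0
40 (290, 130) r 565.0 z 329.0
40 (420, 72) r 446.0 z 365.0
40 (490, 0) r 382.0 z 418.0
73 (240, 90) r 613.0 z 374.0
73 (290, 130) r 574.0 z 338.0
73 (420, 72) r 459.0 z 373.0
73 (490, 0) r 398.0 z 424.0
bin 483.0 38.0
bin 313.0 69.0
```

The forearm's underside will pass about 30 mm above the bin's rim after the descent. I'll lower slowly to z of about 48.

Call:
move_arm(
  plan=[
    {"dx": 0, "dy": 0, "dz": -0.3, "ax": 0, "ay": 0, "az": 0},
    {"dx": 0, "dy": 0, "dz": -0.3, "ax": 0, "ay": 0, "az": 0},
    {"dx": 0, "dy": 0, "dz": -0.3, "ax": 0, "ay": 0, "az": 0},
    {"dx": 0, "dy": 0, "dz": -0.3, "ax": 0, "ay": 0, "az": 0},
    {"dx": 0, "dy": 0, "dz": 0, "ax": 0, "ay": 0, "az": 0},
    {"dx": 0, "dy": 0, "dz": 0, "ax": 0, "ay": 0, "az": 0},
  ],
)

```text
time_s: 2.88
position: [526.9, 349.0, 51.5]
tool_rot: [[-0.63, 0.777, 0.0], [0.777, 0.63, 0.0], [-0.0, 0.0, -1.0]]
contact_force: [0.0, -0.3, 0.8]
finger_gap: 0.1
gripper_force: 0.0
```

Run:
```python
from h import *
s=env.state();d=env.camera("side")[:,:,::-1]
P=s["position"];m=np.array([541.06,338.0,0]);u=np.array([-.33005,.94396,0]);v=np.cross([0,0,1],u)
print(s["time_s"],P,(P-m)@u,(P-m)@v,s["effort"].round(1),s["contact_force"],s["torque"])
cv2.imwrite("pics/s3.png",cv2.resize(d[0:300,130:530],None,fx=2,fy=2))
```

```text
2.875 [526.91261257 348.98125156  51.48450011] 15.035207441841669 9.73020575655181 [  0.  -42.3 -32.   -0.    0.    0. ] [ 0.02693828 -0.31595238  0.76587686] [ 0.00074663 -0.02405324  0.00622063]
```

View pics/s3.png

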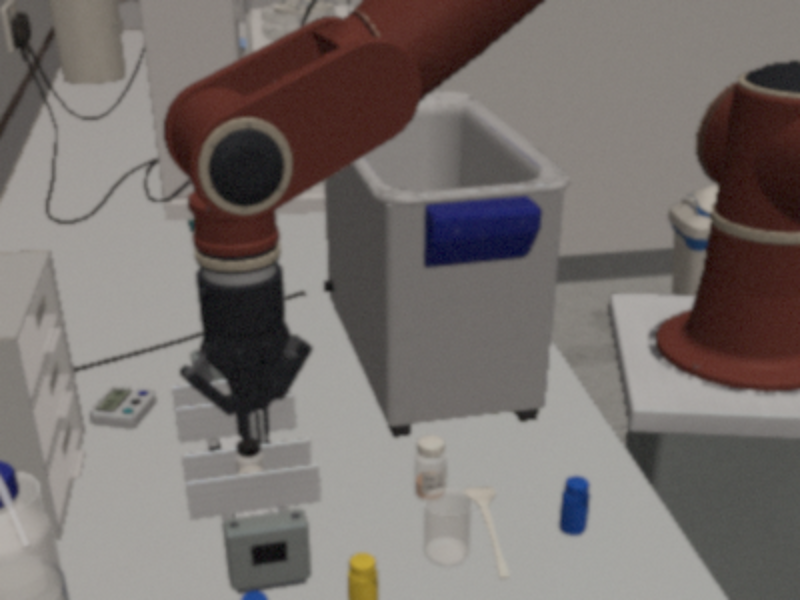

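Nothing is touching yet. The shut fingers stand in the gap, with the tip at crop (250,445) and the linkage well above the vial cap. I'll lower a little and push slowly along the rail.

Call:
move_arm(
  plan=[
    {"dx": 0, "dy": 0, "dz": -0.1, "ax": 0, "ay": 0, "az": 0},
    {"dx": -0.0132, "dy": 0.0378, "dz": 0, "ax": 0, "ay": 0, "az": 0},
    {"dx": -0.0132, "dy": 0.0378, "dz": 0, "ax": 0, "ay": 0, "az": 0},
    {"dx": -0.0132, "dy": 0.0378, "dz": 0, "ax": 0, "ay": 0, "az": 0},
    {"dx": -0.0132, "dy": 0.0378, "dz": 0, "ax": 0, "ay": 0, "az": 0},
    {"dx": -0.0132, "dy": 0.0378, "dz": 0, "ax": 0, "ay": 0, "az": 0},
    {"dx": -0.0132, "dy": 0.0378, "dz": 0, "ax": 0, "ay": 0, "az": 0},
    {"dx": -0.0132, "dy": 0.0378, "dz": 0, "ax": 0, "ay": 0, "az": 0},
    {"dx": -0.0132, "dy": 0.0378, "dz": 0, "ax": 0, "ay": 0, "az": 0},
    {"dx": -0.0132, "dy": 0.0378, "dz": 0, "ax": 0, "ay": 0, "az": 0},
    {"dx": -0.0132, "dy": 0.0378, "dz": 0, "ax": 0, "ay": 0, "az": 0},
  ],
)

```text
time_s: 4.3
position: [520.1, 367.8, 46.3]
tool_rot: [[-0.63, 0.777, 0.0], [0.777, 0.63, -0.0], [-0.0, 0.0, -1.0]]
contact_force: [0.1, -2.4, 0.5]
finger_gap: -0.2
gripper_force: 1.3
```

```bash
cat > st.py <<'E'
from h import *
s=env.state()
P=s["position"];m=np.array([541.06,338.0,0]);u=np.array([-.33005,.94396,0]);v=np.cross([0,0,1],u)
F=s["contact_force"];print(s["time_s"],P.round(1),"u",(P-m)@u,"v",(P-m)@v,"Fu",F@u,"Fv",F@v,"Fz",F[2],"T",s["torque"].round(3))
E
python3 st.py
```

```text
4.3 [520.1 367.8  46.3] u 35.08669308804243 v 9.950986348772226 Fu -2.325643143212921 Fv 0.6796854120341032 Fz 0.5450153134534527 T [-0.457 -0.097  0.021]
```

Call:
move_arm(
  plan=[
    {"dx": -0.0132, "dy": 0.0378, "dz": 0, "ax": 0, "ay": 0, "az": 0},
    {"dx": -0.0132, "dy": 0.0378, "dz": 0, "ax": 0, "ay": 0, "az": 0},
    {"dx": -0.0132, "dy": 0.0378, "dz": 0, "ax": 0, "ay": 0, "az": 0},
    {"dx": -0.0132, "dy": 0.0378, "dz": 0, "ax": 0, "ay": 0, "az": 0},
    {"dx": -0.0132, "dy": 0.0378, "dz": 0, "ax": 0, "ay": 0, "az": 0},
  ],
)

```text
time_s: 4.92
position: [516.7, 377.3, 46.3]
tool_rot: [[-0.63, 0.777, 0.0], [0.777, 0.63, 0.0], [-0.0, 0.0, -1.0]]
contact_force: [1.3, -2.7, 1.1]
finger_gap: -0.3
gripper_force: 1.3
```

```bash
python3 st.py
python3 - <<'E'
from h import *
d=env.camera("top")[:,:,::-1][115:225,275:475]
cv2.imwrite("pics/t4.png",cv2.convertScaleAbs(cv2.resize(d,None,fx=4,fy=4,interpolation=cv2.INTER_CUBIC),alpha=1.5))
E
```

```text
4.925 [516.7 377.3  46.3] u 45.14763248107916 v 9.97078713471809 Fu -2.9542460291585746 Fv -0.3036178074881803 Fz 1.1075878606004035 T [-0.396 -0.051  0.025]
```

View pics/t4.png

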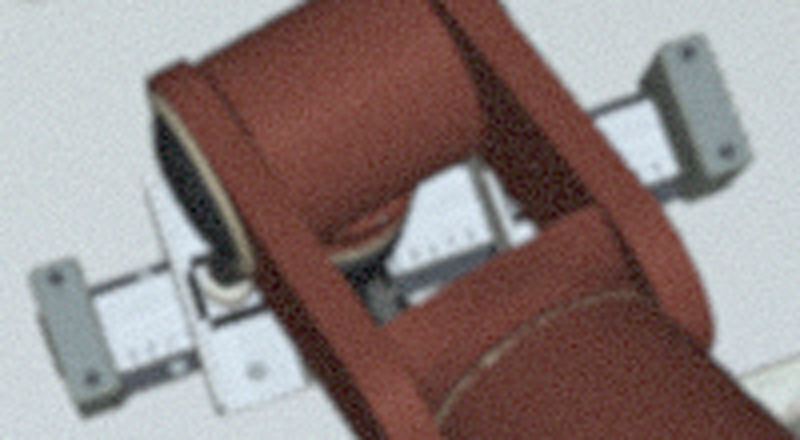

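The carriage slides: its outer plate is now at crop (148,185)-(222,412), about 20 mm along, and the vial base is still in its pocket at (228,285). I'll keep going.

Call:
move_arm(
  plan=[
    {"dx": -0.0132, "dy": 0.0378, "dz": 0, "ax": 0, "ay": 0, "az": 0},
    {"dx": -0.0132, "dy": 0.0378, "dz": 0, "ax": 0, "ay": 0, "az": 0},
    {"dx": -0.0132, "dy": 0.0378, "dz": 0, "ax": 0, "ay": 0, "az": 0},
    {"dx": -0.0132, "dy": 0.0378, "dz": 0, "ax": 0, "ay": 0, "az": 0},
    {"dx": -0.0132, "dy": 0.0378, "dz": 0, "ax": 0, "ay": 0, "az": 0},
    {"dx": -0.0132, "dy": 0.0378, "dz": 0, "ax": 0, "ay": 0, "az": 0},
    {"dx": -0.0132, "dy": 0.0378, "dz": 0, "ax": 0, "ay": 0, "az": 0},
    {"dx": -0.0132, "dy": 0.0378, "dz": 0, "ax": 0, "ay": 0, "az": 0},
    {"dx": -0.0132, "dy": 0.0378, "dz": 0, "ax": 0, "ay": 0, "az": 0},
    {"dx": -0.0132, "dy": 0.0378, "dz": 0, "ax": 0, "ay": 0, "az": 0},
    {"dx": -0.0132, "dy": 0.0378, "dz": 0, "ax": 0, "ay": 0, "az": 0},
    {"dx": -0.0132, "dy": 0.0378, "dz": 0, "ax": 0, "ay": 0, "az": 0},
    {"dx": -0.0132, "dy": 0.0378, "dz": 0, "ax": 0, "ay": 0, "az": 0},
    {"dx": -0.0132, "dy": 0.0378, "dz": 0, "ax": 0, "ay": 0, "az": 0},
    {"dx": -0.0132, "dy": 0.0378, "dz": 0, "ax": 0, "ay": 0, "az": 0},
  ],
)

```text
time_s: 6.85
position: [506.8, 405.7, 46.3]
tool_rot: [[-0.63, 0.777, -0.0], [0.777, 0.63, 0.0], [0.0, -0.0, -1.0]]
contact_force: [-0.1, -2.4, 1.1]
finger_gap: -0.2
gripper_force: 1.4
```

```bash
python3 st.py
```

```text
6.85 [506.8 405.7  46.3] u 75.19780850247791 v 9.974187024185733 Fu -2.181318386345189 Fv 0.8882224543740108 Fz 1.0855657238782441 T [-0.434 -0.045  0.021]
```

Call:
move_arm(
  plan=[
    {"dx": -0.0066, "dy": 0.0189, "dz": 0, "ax": 0, "ay": 0, "az": 0},
    {"dx": -0.0066, "dy": 0.0189, "dz": 0, "ax": 0, "ay": 0, "az": 0},
    {"dx": -0.0066, "dy": 0.0189, "dz": 0, "ax": 0, "ay": 0, "az": 0},
    {"dx": -0.0066, "dy": 0.0189, "dz": 0, "ax": 0, "ay": 0, "az": 0},
  ],
)

```text
time_s: 7.35
position: [505.6, 409.4, 46.3]
tool_rot: [[-0.63, 0.777, -0.0], [0.777, 0.63, -0.0], [0.0, -0.0, -1.0]]
contact_force: [-0.1, -3.0, 1.5]
finger_gap: 0.0
gripper_force: 1.4
```

```bash
python3 st.py
```

```text
7.35 [505.6 409.4  46.3] u 79.07262271288936 v 9.955960650212857 Fu -2.8431706003372392 Fv 1.077577494569963 Fz 1.487937252432743 T [-0.4   -0.073 -0.035]
```

Still sliding at about 2–3 N. I'll go on in small steps until the force rises at the block.

Call:
move_arm(
  plan=[
    {"dx": -0.0066, "dy": 0.0189, "dz": 0, "ax": 0, "ay": 0, "az": 0},
    {"dx": -0.0066, "dy": 0.0189, "dz": 0, "ax": 0, "ay": 0, "az": 0},
    {"dx": -0.0066, "dy": 0.0189, "dz": 0, "ax": 0, "ay": 0, "az": 0},
  ],
)

```text
time_s: 7.72
position: [504.6, 412.2, 46.3]
tool_rot: [[-0.63, 0.777, 0.0], [0.777, 0.63, 0.0], [-0.0, 0.0, -1.0]]
contact_force: [0.8, -2.7, 2.1]
finger_gap: -0.3
gripper_force: 1.4
```

Call:
move_arm(
  plan=[
    {"dx": -0.0066, "dy": 0.0189, "dz": 0, "ax": 0, "ay": 0, "az": 0},
  ],
)

```text
time_s: 7.85
position: [504.2, 413.2, 46.3]
tool_rot: [[-0.63, 0.777, -0.0], [0.777, 0.63, -0.0], [0.0, -0.0, -1.0]]
contact_force: [1.1, -2.6, 1.5]
finger_gap: -0.1
gripper_force: 1.4
```

Call:
move_arm(
  plan=[
    {"dx": -0.0066, "dy": 0.0189, "dz": 0, "ax": 0, "ay": 0, "az": 0},
  ],
)

```text
time_s: 7.98
position: [503.9, 414.1, 46.3]
tool_rot: [[-0.63, 0.777, -0.0], [0.777, 0.63, 0.0], [0.0, 0.0, -1.0]]
contact_force: [-0.1, -2.6, 1.4]
finger_gap: 0.0
gripper_force: 1.4
```

Call:
move_arm(
  plan=[
    {"dx": -0.0066, "dy": 0.0189, "dz": 0, "ax": 0, "ay": 0, "az": 0},
  ],
)

```text
time_s: 8.1
position: [503.6, 415.1, 46.3]
tool_rot: [[-0.63, 0.777, -0.0], [0.777, 0.63, 0.0], [0.0, 0.0, -1.0]]
contact_force: [0.8, -2.5, 1.7]
finger_gap: 0.1
gripper_force: 1.4
```

Call:
move_arm(
  plan=[
    {"dx": -0.0066, "dy": 0.0189, "dz": 0, "ax": 0, "ay": 0, "az": 0},
  ],
)

```text
time_s: 8.22
position: [503.7, 415.6, 46.4]
tool_rot: [[-0.63, 0.777, 0.001], [0.777, 0.63, -0.001], [-0.001, 0.0, -1.0]]
contact_force: [2.6, -4.0, 1.0]
finger_gap: -0.0
gripper_force: 2.8
```

Call:
move_arm(
  plan=[
    {"dx": -0.0066, "dy": 0.0189, "dz": 0, "ax": 0, "ay": 0, "az": 0},
  ],
)

```text
time_s: 8.35
position: [504.0, 416.2, 46.4]
tool_rot: [[-0.63, 0.777, 0.002], [0.777, 0.63, -0.001], [-0.003, 0.001, -1.0]]
contact_force: [4.5, -5.3, 0.6]
finger_gap: 0.2
gripper_force: 3.8
```

The force is now rising at u of about 86, where home was expected (84 ± 2). One more small press, then I'll back off and lift.

Call:
move_arm(
  plan=[
    {"dx": -0.0066, "dy": 0.0189, "dz": 0, "ax": 0, "ay": 0, "az": 0},
    {"dx": 0, "dy": 0, "dz": 0, "ax": 0, "ay": 0, "az": 0},
  ],
)

```text
time_s: 8.6
position: [504.3, 416.6, 46.5]
tool_rot: [[-0.63, 0.777, 0.003], [0.777, 0.63, -0.002], [-0.004, 0.001, -1.0]]
contact_force: [6.3, -6.3, 1.1]
finger_gap: -0.1
gripper_force: 4.2
```

```bash
python3 st.py
python3 - <<'E'
from h import *
d=env.camera("side")[:,:,::-1][190:310,190:350]
cv2.imwrite("pics/s5.png",cv2.convertScaleAbs(cv2.resize(d,None,fx=5,fy=5,interpolation=cv2.INTER_CUBIC),alpha=1.3))
E
```

```text
8.6 [504.3 416.6  46.5] u 86.32740085102954 v 8.706267496799905 Fu -8.056340743069786 Fv -3.8748477178188896 Fz 1.1274504790815914 T [-1.167 -0.895 -0.019]
```

View pics/s5.png

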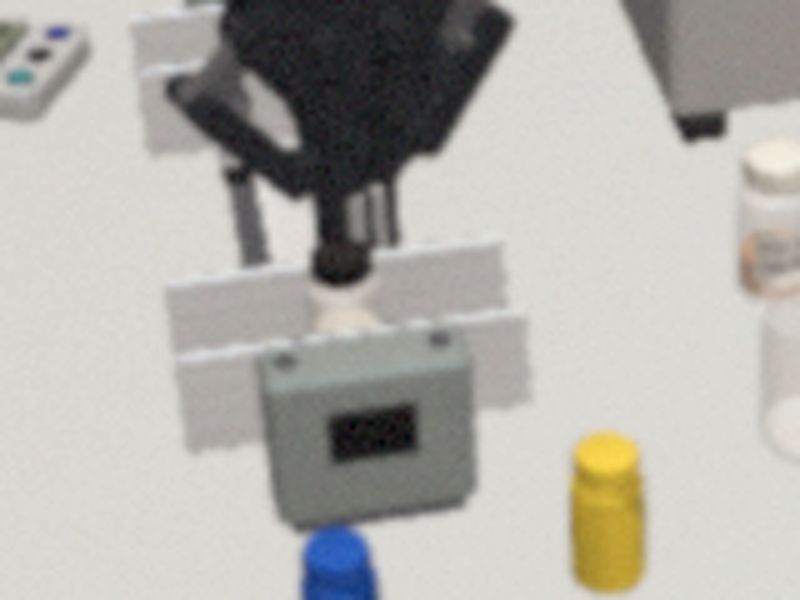

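The carriage's outer plate, with its top edge at (180,357)-(525,315), lies flush on the block's inner edge. The vial stands upright with its cap at (340,262). Now I'll back off along the rail and lift.

Call:
move_arm(
  plan=[
    {"dx": 0.0264, "dy": -0.0756, "dz": 0, "ax": 0, "ay": 0, "az": 0},
    {"dx": 0.0528, "dy": -0.1512, "dz": 0, "ax": 0, "ay": 0, "az": 0},
    {"dx": 0.0792, "dy": -0.2268, "dz": 0, "ax": 0, "ay": 0, "az": 0},
    {"dx": 0.0792, "dy": -0.2268, "dz": 0, "ax": 0, "ay": 0, "az": 0},
    {"dx": 0, "dy": 0, "dz": 0, "ax": 0, "ay": 0, "az": 0},
    {"dx": 0, "dy": 0, "dz": 0.5, "ax": 0, "ay": 0, "az": 0},
    {"dx": 0, "dy": 0, "dz": 0.8, "ax": 0, "ay": 0, "az": 0},
    {"dx": 0, "dy": 0, "dz": 0.8, "ax": 0, "ay": 0, "az": 0},
    {"dx": 0, "dy": 0, "dz": 0.8, "ax": 0, "ay": 0, "az": 0},
    {"dx": -0.8, "dy": 0.5, "dz": 0.4, "ax": 0, "ay": 0, "az": 0},
    {"dx": -0.8, "dy": 0.5, "dz": 0, "ax": 0, "ay": 0, "az": 0},
    {"dx": -0.8, "dy": 0.5, "dz": 0, "ax": 0, "ay": 0, "az": 0},
    {"dx": -0.8, "dy": 0.5, "dz": 0, "ax": 0, "ay": 0, "az": 0},
    {"dx": -0.8, "dy": 0.5, "dz": 0, "ax": 0, "ay": 0, "az": 0},
    {"dx": -0.8, "dy": 0.5, "dz": 0, "ax": 0, "ay": 0, "az": 0},
    {"dx": 0, "dy": 0, "dz": 0, "ax": 0, "ay": 0, "az": 0},
    {"dx": 0, "dy": 0, "dz": 0, "ax": 0, "ay": 0, "az": 0},
  ],
)

```text
time_s: 10.78
position: [274.6, 533.7, 211.3]
tool_rot: [[-0.63, 0.776, 0.0], [0.776, 0.63, -0.0], [-0.0, 0.0, -1.0]]
contact_force: [0.1, 1.0, 0.1]
finger_gap: -0.0
gripper_force: 0.0
```

```bash
python3 st.py
python3 - <<'E'
from h import *
d=env.camera("top")[:,:,::-1][115:225,275:475]
cv2.imwrite("pics/t6.png",cv2.convertScaleAbs(cv2.resize(d,None,fx=4,fy=4,interpolation=cv2.INTER_CUBIC),alpha=1.5))
E
```

```text
10.775 [274.6 533.7 211.3] u 272.70821240415734 v 186.9466186087886 Fu 0.8676253338522675 Fv -0.42489686151353295 Fz 0.1100919110259896 T [ 0.005 -0.002  0.001]
```

View pics/t6.png

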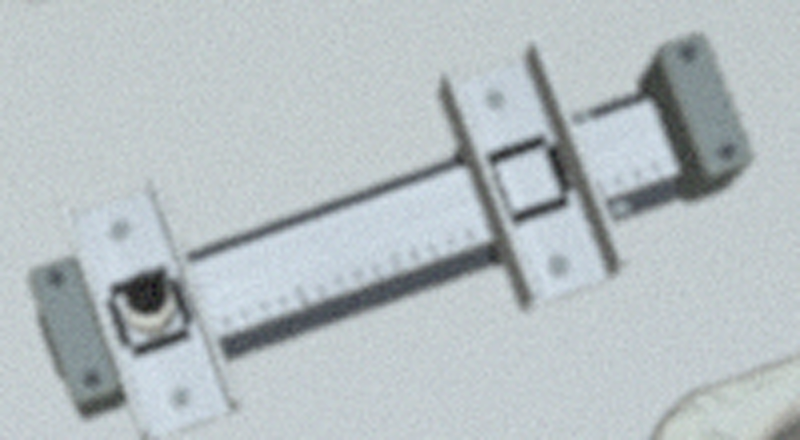

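The vial carriage is flush against the left block, with the vial upright at (148,300). The empty carriage hasn't moved, with its plate still at (445,80)-(525,305). The arm is clear, so I'll hand the job in.

```bash
python3 -c "
from bench import env
print(env.finish_job())"
```

```text
the job is handed in; nothing more can be done
None
```

The job is handed in: the vial carriage is flush against its end block with the vial standing, the empty carriage has not moved, and the arm is clear (about 11 s on the robot's clock).

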